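# Tighten the lens retaining ring of the bench magnifier

### The arm

A 6-joint arm with a two-finger parallel gripper is mounted at the origin on the work surface. World frame = base frame: x ahead of the robot, y to its left, z up, the work surface at z = 0. Lengths are in m, angles in rad, forces in N, time in s.
With the tool pointing down it reaches from about 0.375 to 0.9 m from the base axis. Payload 3.1 kg.
Tool frame: the origin (TCP) lies midway between the tips of the shut fingers; the grasp point (between the pads) lies 19 mm behind it (manip.grasp_offset is the distance from the TCP to the grasp point, in m); z points along the fingers, y is the line along which they close (so a half turn about z gives the same grasp; the last joint's range is limited). The gripper opens to 85 mm and grips with 20 to 120 N. Pads are 22 mm wide; open, the fingers measure 114 mm over their backs; the gripper's body (76 mm by 85 mm) begins 54 mm behind the grasp point. The pads swing forward as they close: fully open they stand 13 mm farther back than shut.
Start: joints at [1.133, 0.527, 1.433, -0, 1.181, -0.178], TCP at [0.16, 0.604, 0.231] pointing down, gripper open.
Joint ranges: [-3.08, 3.08], [-0.75, 2.2], [0.22, 2.44], [-1.43, 4.57], [0, 2.65], [-2.85, 2.85]. Speed limits (rad/s): [2.79, 2.79, 3.14, 3.14, 3.14, 3.14].

### API

Orientations are given as a unit quaternion [x, y, z, w].
In Python, from station import sensors, cams, order, manip gives the robot as it stands.
- The arm moves only by the tool move_arm, never from a script. Its argument "targets" is a list of rows, each an object of numbers: "dx", "dy", "dz": the shift along the world's x, y, z normalised to -1 to 1, where 1 is 25 mm; "rx", "ry", "rz": the turn, a rotation vector about the world's x, y, z normalised to -1 to 1, where 1 is 30 degrees. A call has exactly 10 rows; each row shifts and turns the commanded pose from where the row before left it; what a row does not reach is not made up. A row lasts 1/8 s, in which the tool goes at most 62.5 mm and 10.7 degrees, less where a joint would pass 70% of its speed; a pose out of reach is approached as far as the arm can. A call with a number of a shift or a turn outside -1 to 1 is refused whole. A call with a gripper value outside its range is refused whole. "claw" is the opening in per cent of the stroke, from 0 (shut) to 100 (fully open), set as the call begins (left out, the last holds). The fingers move at their own pace and stop on an object; "newtons" is the grip in N (left out, the last holds). Time passes only in rows, so rows that do not move let the fingers close, or fill a call up. It gives the time, the measured TCP pose, the force, the opening and the grip force at its end, in the units of the state.
- sensors.sense(): the state, without advancing time (a new reading comes with each control period).
- cams.snapshot(name): name is "scene" or "top"; returns the picture (420x560x3 uint8, red, green, blue); there is no depth.
- cams.camera_model(name): a dict with "fx", "fy", "cx", "cy" (pixels), "distortion" ([k1, k2, p1, p2, k3] as OpenCV has them; the pictures are not rectified), "extrinsics" (4x4, takes a point from world to camera coordinates). Camera axes: x right, y down, z forward; pixel columns grow to the right and rows downward; lengths in m; the calibration is good to about 2 mm. A picture is of the moment at which its call begins. camera_model takes no time and is no camera call.
- order.sign_off(): hands the job in; it is judged then, once.
The state is a dict: "t": time; "q": joint angles; "qd": joint speeds; "tau": joint torques, N m; "tcp_pos": TCP position; "tool_rot": TCP orientation; "force": force on the tool from outside, world axes, zero at the start; "ft_torque": the same for the moment, N m; "finger_gap": opening from 0.0 (shut) to 1.0 (fully open); "gripper_force": force on a finger pad.
Only numpy, scipy, OpenCV 4.12 (cv2) and the standard library are available. Lean on these libraries where they do the work, as an engineer would, in place of code of your own. Each camera call takes 0.05 s, during which the arm holds its last target. There are 200 camera calls.

### The job

The lens of the bench magnifier is loose: take the two-pin spanner from its wooden rest, put both pins fully into the two holes of the recessed retaining ring and turn the ring clockwise until it is fully home against its stop. Work gently, for the lens is glass and the ring thin, and let only the spanner touch the magnifier. Then put the spanner back upright in its rest with both pins in the rest's holes, let go, and leave all the other things where they are.

Things in the scene. Friction and masses are not known exactly. Their poses are not given: they have to be found in the camera images.
- spanner: Two-pin spanner, steel, about 0.12 kg, standing upright, pins down, its two ends alike. Origin: midway between the pin tips, at tip level; z up along the tool, x along the line through the pins. Pins: 6 mm in diameter, 10 mm long, at x = +24 and -24 mm. Above them a foot bar 56 mm (x) by 22 mm (y), z = 10 to 20 mm.
- handle (a point): Point inside the spanner's flat upright wood-scaled handle, on the tool's axis, 55 mm above the pin tips; axes as the spanner's. The handle is 36 mm (x) by 14 mm (y) and reaches from 25 to 69 mm above the tips (8 mm thick from 20 to 25). Pinch it from above across its 14 mm.
- rest: Wooden rest block of the spanner, fixed, 110 mm (x) by 60 mm (y) by 30 mm tall; origin under its centre. Two square holes 12 by 12 mm, 16 mm deep, in its top at x = +24 and -24 mm. The spanner stands with its pins in them and its foot bar on the block's top, its origin 20 mm above the table.
- magnifier: Head of the bench magnifier, lens up in a wooden cradle 110 by 110 by 25 mm, fixed; origin under the cradle's centre. A white drum, 84 mm outer and 68 mm inner diameter, rises to 60 mm above the table; a bracket stub points to its +x, reaching 92 mm from the centre and 55 mm high. The retaining ring is recessed in the drum.
- ring_centre (a point): On the axis of the aluminium retaining ring at its top face, 54 mm above the table, 6 mm below the drum's rim; axes as the magnifier's, not turning with the ring. Ring 66 mm outside, 32 mm inside, lens within; two opposite blind holes 9 by 9 mm, 6 mm deep, dark floors, centres 24 mm from the axis. Where they stand is NOT measured: see retainer.
- retainer (a joint): Turn of the ring, rad, growing clockwise from above: 0 is home at its hard stop; starts at -1.1 to -0.7. Drag 0.16 N m; 0.3 to 0.5 N m seats it, 0.9 is too much. When home, the line through the holes lies along the magnifier's x axis give or take 0.35 rad (varies, to be seen or felt); per rad of looseness, 1 rad further anticlockwise. Pins drop in within 0.06 rad; up to 0.12 rad of play before the ring follows.
- screwdriver: Bystander: screwdriver lying flat, about 170 mm long; origin under its middle.
- thimble: Bystander: steel thimble, 20 mm across, 24 mm tall; origin under its centre.
- mug: Bystander: ceramic mug, 80 mm across, 85 mm tall; origin under its centre.
- ribbon_reel: Bystander: reel of ribbon, 60 mm across, 26 mm tall; origin under its centre.
- pincushion: Bystander: round pincushion, 68 mm across, 43 mm tall plus pins; origin under its centre.
- brush: Bystander: brush lying flat; origin under its middle.
- tin: Bystander: small closed tin, 56 mm across, 70 mm tall; origin under its centre.
Not all that is in view belongs to the job. Leave any green or yellow look-alike of the spanner alone. Several things look just like the rest: the one meant starts farthest from the robot's base.

How it is judged:
On the way, in this order (a step that is already met when the one before it is completed fails the run):
1. both pins of the spanner are in the ring's holes (tips over 3 mm below its face) (z of spanner in the frame of ring_centre below -0.003 m and horizontal distance between spanner and ring_centre below 0.005 m and angle between spanner's own z axis and vertical below 0.12 rad), for 0.1 s.
2. the ring is turned home with the spanner still engaged (all of step 1 and value of joint retainer above -0.05 rad), for 0.1 s.
At the end, for the whole second after the job is handed in: The ring is within 0.05 rad of its stop, and the spanner stands at rest in its wooden rest, upright (within 0.12 rad), its origin within 8 mm of the rest's centre and less than 25 mm above the table, so with both pins in the rest's holes (value of joint retainer above -0.05 rad and z of spanner in the frame of rest below 0.025 m and horizontal distance between spanner and rest below 0.008 m and angle between spanner's own z axis and vertical below 0.12 rad and linear speed of spanner below 0.02 m/s); the robot touches nothing.
It fails at once if the spanner bears on the magnifier with more than 40 N, both pins added up (contact force between spanner and magnifier above 40 N).
It fails at once if the hand or arm touches the magnifier (contact force between any of the fingers, the arm and magnifier above 1 N).
It fails at once if another thing is shifted by more than 30 mm (distance of any of screwdriver, thimble, mug, ribbon_reel, pincushion, brush, tin from where it was at the start of the episode above 0.03 m).
It also fails if it takes over 72 s, if anything falls off the work surface, if the arm or the gripper's body presses on something with over 40 N, if the wrist force passes 120 N, or if a joint passes its speed limit or range.

## Working session

There is one attempt and no reset: what is moved stays moved. The work goes in short steps, Python scripts to look and compute and a tool call to move; the robot and the scene stay as the last step left them, time stands still between calls to the robot, and variables do not carry over. Pictures are saved under pics/ and viewed, at most 10 in all, crops included, and the job is handed in when it is done.

Besides the shell and the picture viewer there is one more tool, called after "Emit:" in YAML: its name, and indented under it one key for each argument. move_arm: Moves the arm, as the interface text tells. Scaled input: -1 to 1 covers 25 mm each way for a shift and 30 degrees each way for a turn. Its arguments: {"type":"object","properties":{"targets":{"type":"array"},"claw":{"type":"number"},"newtons":{"type":"number"}},"required":["targets"]}

```bash
mkdir -p pics
python3 - <<'E'
from station import sensors,cams
import cv2,numpy as np
for n in("scene","top"):
    im=cams.snapshot(n); cv2.imwrite(f"pics/{n}0.png",im[:,:,::-1])
    m=cams.camera_model(n); print(n,{k:np.round(v,4).tolist() for k,v in m.items()})
s=sensors.sense();print(s)
E
```

```text
scene {'fx': 482.5568, 'fy': 482.5568, 'cx': 278.4041, 'cy': 214.5065, 'distortion': [0.0048, 0.0, 0.0, 0.0, 0.0], 'extrinsics': [[-0.671, 0.7413, -0.0156, 0.3105], [0.619, 0.5485, -0.5622, -0.3573], [-0.4082, -0.3869, -0.8269, 1.475], [0.0, 0.0, 0.0, 1.0]]}
top {'fx': 452.4365, 'fy': 452.4365, 'cx': 274.434, 'cy': 204.7305, 'distortion': [-0.0125, 0.0, 0.0, 0.0, 0.0], 'extrinsics': [[0.0142, -0.9995, 0.0299, 0.0633], [-0.9878, -0.0187, -0.1545, 0.5775], [0.155, -0.0274, -0.9875, 1.3299], [0.0, 0.0, 0.0, 1.0]]}
{'t': 0.1, 'q': array([ 1.13351081e+00,  5.28346592e-01,  1.43377678e+00,  1.90373273e-05,
        1.18139839e+00, -1.78487725e-01]), 'qd': array([ 2.89745618e-05, -3.44010253e-03, -4.36547171e-03, -1.27516993e-03,
       -3.95419864e-05, -7.95477102e-04]), 'tau': array([ 1.00275665e-04, -4.43302739e+01, -1.78586340e+01, -1.92485113e-04,
        3.92274073e-03,  1.60094316e-05]), 'tcp_pos': array([0.15963203, 0.60360682, 0.23044699]), 'tool_rot': array([ 1.29041619e-01,  9.91638709e-01, -9.16530820e-04, -3.00692685e-04]), 'force': array([ 0.29220675,  0.12602287, -0.07296525]), 'ft_torque': array([0.00845058, 0.01765693, 0.03464126]), 'gripper_force': 0.0, 'finger_gap': 1.0006868905139912}
```

View pics/scene0.png

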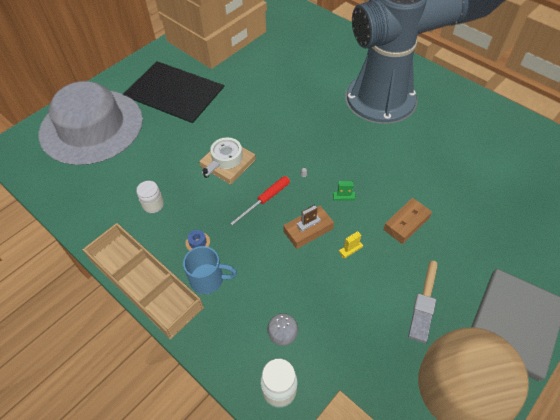

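View pics/top0.png

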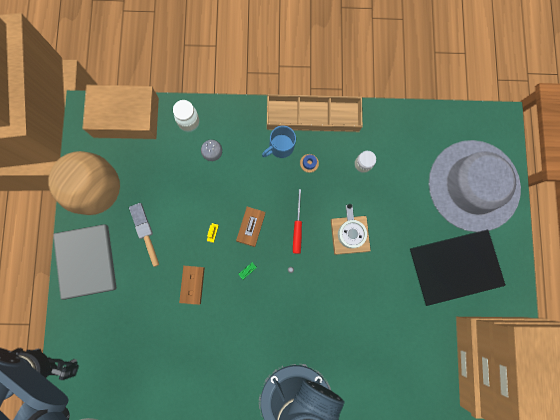

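The candidates for spanner and rest, by pixel in the top view, are:
- steel spanner in a brown block at (250,226)
- yellow look-alike at (212,233)
- green look-alike at (248,271)
- empty brown block at (191,285), nearer the base

I choose the block at (250,226), which is farthest from the base and holds the steel spanner. The magnifier is at (352,234), with its stub pointing up in the image (+x). In the scene view the spanner is at (309,220) and the magnifier at (227,153).

```bash
cat > h.py <<'E'
import cv2,numpy as np
from station import cams
M={n:cams.camera_model(n) for n in("scene","top")}
def ray(n,uv):
    m=M[n];K=np.array([[m['fx'],0,m['cx']],[0,m['fy'],m['cy']],[0,0,1]])
    p=cv2.undistortPoints(np.array([[uv]],float),K,np.array(m['distortion']))[0,0]
    E=np.array(m['extrinsics']);R=E[:3,:3];return -R.T@E[:3,3],R.T@np.array([*p,1])
def onz(n,uv,z):
    o,d=ray(n,uv);return o+d*(z-o[2])/d[2]
def tri(a,b):
    (o,d),(p,e)=ray("scene",a),ray("top",b)
    t=np.linalg.lstsq(np.c_[d,-e],p-o,rcond=None)[0];x,y=o+t[0]*d,p+t[1]*e
    return (x+y)/2,np.linalg.norm(x-y)
def proj(n,P):
    m=M[n];K=np.array([[m['fx'],0,m['cx']],[0,m['fy'],m['cy']],[0,0,1]]);E=np.array(m['extrinsics'])
    return cv2.projectPoints(np.atleast_2d(np.array(P,float)),cv2.Rodrigues(E[:3,:3])[0],E[:3,3],K,np.array(m['distortion']))[0][:,0]
def crop(im,x,y,w,h,s):
    c=cv2.resize(im[y:y+h,x:x+w,::-1],None,fx=s,fy=s,interpolation=cv2.INTER_CUBIC)
    for i in range(0,w,10): cv2.putText(c,str(x+i),(i*s,10),0,.35,(0,255,255),1);cv2.line(c,(int((i+.5)*s),12),(int((i+.5)*s),18),(0,255,255),1)
    for i in range(0,h,10): cv2.putText(c,str(y+i),(0,int((i+.5)*s)+4),0,.35,(0,255,255),1)
    return c
E
python3 - <<'E'
from h import *
import numpy as np
# average several frames for noise
T=cams.snapshot("top");S=cams.snapshot("scene")
a=crop(T,325,200,50,58,8);b=crop(T,228,200,48,58,8)
cv2.imwrite("pics/top1.png",np.hstack([a,b])[:600,:800])
a=crop(S,195,130,66,58,6);b=crop(S,276,195,66,58,6)
cv2.imwrite("pics/sc1.png",np.hstack([a,b])[:600,:800])
E
```

```text
(no output)
```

View pics/top1.png

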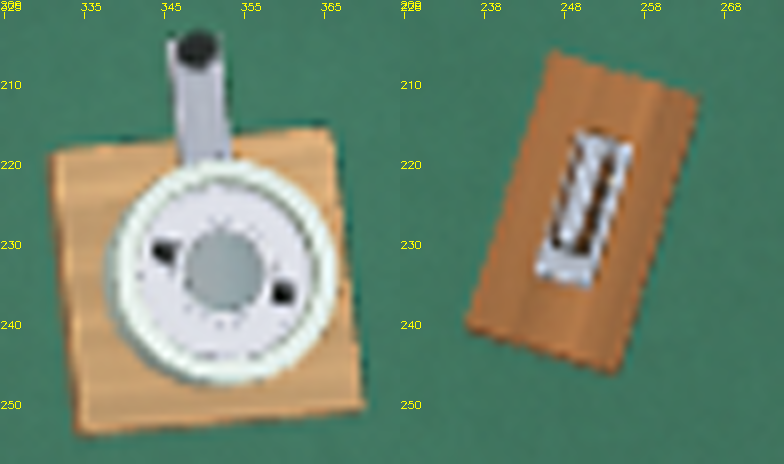

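View pics/sc1.png

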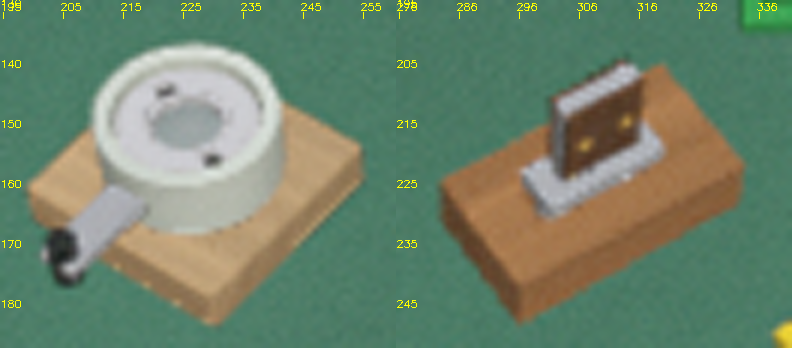

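Run:
```python
from h import *
np.set_printoptions(precision=4,suppress=True)
t1=lambda c:(325+c[0]/8-.5,200+c[1]/8-.5); t2=lambda c:(228+(c[0]-400)/8-.5,200+c[1]/8-.5)
s1=lambda c:(195+c[0]/6-.5,130+c[1]/6-.5); s2=lambda c:(276+(c[0]-396)/6-.5,195+c[1]/6-.5)
ht=[(164,251),(284,293)];hs=[(166,91),(212,160)]
H=[]
for i in(0,1): print("hole tri",*tri(s1(hs[i]),t1(ht[i])),"onz top",onz("top",t1(ht[i]),.051),"sc",onz("scene",s1(hs[i]),.051))
for f,nm,a in((t1,"top",ht),(s1,"scene",hs)):
    p,q=[onz(nm,f(c),.051)for c in a];d=p-q;print(nm,"mid",(p+q)/2,"len",np.hypot(*d[:2]),"ang",np.arctan2(d[1],d[0]))
rt=[(550,51),(702,97),(617,375),(466,328)];rs=[(518,262),(442,182),(662,65),(743,168)]
for f,nm,a,z in((t2,"top",rt,.03),(s2,"scene",rs,.03),(t2,"top",[(580,130),(632,143),(588,287),(536,275)],.04)):
    P=np.array([onz(nm,f(c),z) for c in a]);print(nm,P[:,:2].tolist(),"c",P.mean(0))
    e=np.roll(P,-1,0)-P;print(np.linalg.norm(e,axis=1),np.arctan2(e[:,1],e[:,0]))
# cradle top z=.025 corners
c=[(50,153),(325,127),(365,408),(80,435)]
P=np.array([onz("top",t1(k),.025) for k in c]);e=np.roll(P,-1,0)-P;print("cradle",P.mean(0),np.linalg.norm(e,axis=1),np.arctan2(e[:,1],e[:,0]))
# rims: threshold fit: ellipse centres in top
print("rim top ctr",onz("top",t1(((113+337)/2,(158+382)/2)),.06))
x=(93+283)/2;print("rim scene ctr",onz("scene",s1((188,118)),.06))
print("rest corners tri",[tri(s2(rs[i]),t2(rt[j])) for i,j in((0,0),(1,1),(2,2),(3,3))])
```

```text
hole tri [ 0.5027 -0.1413  0.0971] 0.0237608390084509 onz top [ 0.4997 -0.1405  0.051 ] sc [ 0.4828 -0.1863  0.051 ]
hole tri [ 0.4804 -0.1841  0.0077] 0.026812778895960964 onz top [ 0.4846 -0.1857  0.051 ] sc [ 0.498  -0.1414  0.051 ]
top mid [ 0.4921 -0.1631  0.051 ] len 0.047652799448199265 ang 1.248906682000143
scene mid [ 0.4904 -0.1638  0.051 ] len 0.04739356232591424 ang -1.8957955807522788
top [[0.5733962747676506, 0.1586659214846245], [0.5566990061467417, 0.10021695153131852], [0.4501282394587185, 0.13046593599998182], [0.4669225693167621, 0.1878444855943388]] c [0.5118 0.1443 0.03  ]
[0.0608 0.1108 0.0598 0.1104] [-1.8491  2.865   1.2861 -0.2675]
scene [[0.5642897286010883, 0.14920690301221484], [0.556017187502206, 0.10086267736780524], [0.45112997758300033, 0.13090779732970287], [0.46913590321671095, 0.1885178448839746]] c [0.5101 0.1424 0.03  ]
[0.049  0.1091 0.0604 0.103 ] [-1.7403  2.8626  1.2679 -0.3918]
top [[0.5418222902887444, 0.14625153044708616], [0.5372183736682414, 0.1264787360812034], [0.48234510704950945, 0.14190720765920306], [0.48653467342030937, 0.16154541028024133]] c [0.512 0.144 0.04 ]
[0.0203 0.057  0.0201 0.0574] [-1.7996  2.8675  1.3606 -0.2699]
cradle [ 0.4915 -0.1611  0.025 ] [0.1074 0.1087 0.11   0.1083] [-1.4587 -3.0165  1.6793  0.101 ]
rim top ctr [ 0.492  -0.1617  0.06  ]
rim scene ctr [ 0.4927 -0.1606  0.06  ]
rest corners tri [(array([0.5716, 0.157 , 0.047 ]), np.float64(0.0026824381873474844)), (array([0.5564, 0.1006, 0.0303]), np.float64(0.0009160039389249724)), (array([0.4503, 0.1304, 0.0286]), np.float64(0.00017775356026371078)), (array([0.4673, 0.1877, 0.0271]), np.float64(0.0006163142073292047))]
```

```bash
cat > refine.py <<'E'
from h import *
from scipy.optimize import minimize
np.set_printoptions(precision=4,suppress=True)
I={n:cv2.GaussianBlur(cv2.imread(f"pics/{n}0.png").astype(np.float32),(0,0),.6) for n in("top","scene")}
G={n:np.sqrt(sum(cv2.Sobel(I[n],cv2.CV_32F,a,b).__pow__(2).sum(2) for a,b in((1,0),(0,1)))) for n in I}
def samp(A,uv): return cv2.remap(A,uv[:,0].astype(np.float32),uv[:,1].astype(np.float32),cv2.INTER_CUBIC)
def rect(w,h,z,n=60):
    t=np.linspace(-.5,.5,n);o=np.full(n,.5)
    return np.vstack([np.c_[t*w,o*h],np.c_[t*w,-o*h],np.c_[o*w,t*h],np.c_[-o*w,t*h]]),z
def circ(r,z): t=np.linspace(0,2*np.pi,240);return np.c_[r*np.cos(t),r*np.sin(t)],z
def place(sh,p):
    P,z=sh;c,s=np.cos(p[2]),np.sin(p[2]);return np.c_[P@np.array([[c,s],[-s,c]])+p[:2],np.full(len(P),z)]
def fit(views,shapes,p0,rot=True):
    f=lambda p:-sum(samp(G[v],proj(v,place(s,p if rot else[*p,0]))).mean() for v in views for s in shapes)
    x0=np.array(p0 if rot else p0[:2]);sim=np.vstack([x0]+[x0+d for d in np.diag([.003,.003,.05][:len(x0)])])
    r=minimize(f,x0,method="Nelder-Mead",options=dict(initial_simplex=sim));return r.x,-r.fun
V=[["top"],["scene"],["top","scene"]]
for v in V:
    print(v)
    print(" rest",fit(v,[rect(.11,.06,.03)],[.512,.144,-.272]))
    print(" foot",fit(v,[rect(.056,.022,.04)],[.512,.144,-.272]))
    print(" handle",fit(v,[rect(.036,.014,.089)],[.512,.144,-.272]))
    print(" rim",fit(v,[circ(.042,.06),circ(.034,.06)],[.492,-.162],False))
    print(" cradle",fit(v,[rect(.11,.11,.025)],[.492,-.162,.11]))
    g=np.stack(np.meshgrid([-.003,-.0015,0,.0015,.003],[-.003,-.0015,0,.0015,.003]),-1).reshape(-1,2)
    hs=(np.vstack([g+[.024,0],g-[.024,0]]),.051)
    f=lambda p:sum(samp(I[w].sum(2),proj(w,place(hs,p))).mean() for w in v)
    r=minimize(f,[.492,-.162,1.247],method="Nelder-Mead",options=dict(initial_simplex=np.array([[.492,-.162,1.247],[.494,-.162,1.247],[.492,-.16,1.247],[.492,-.162,1.3]])))
    print(" holes",r.x,r.fun)
E
python3 refine.py
```

```text
['top']
 rest (array([ 0.5118,  0.1444, -0.2771]), np.float64(347.5203857421875))
 foot (array([ 0.5111,  0.1428, -0.3172]), np.float64(423.55938720703125))
 handle (array([ 0.5158,  0.1461, -0.2707]), np.float64(395.4465637207031))
 rim (array([ 0.492 , -0.1632]), np.float64(653.3011474609375))
 cradle (array([ 0.4914, -0.1613,  0.1009]), np.float64(465.3275146484375))
 holes [ 0.4918 -0.1629  1.2457] 289.7690124511719
['scene']
 rest (array([ 0.5119,  0.1441, -0.2953]), np.float64(271.9804992675781))
 foot (array([ 0.5122,  0.1454, -0.304 ]), np.float64(315.6231689453125))
 handle (array([ 0.5111,  0.1424, -0.2315]), np.float64(353.57879638671875))
 rim (array([ 0.4913, -0.163 ]), np.float64(599.1986083984375))
 cradle (array([ 0.4913, -0.1624,  0.0914]), np.float64(264.597412109375))
 holes [ 0.4904 -0.1638  1.25  ] 434.5876159667969
['top', 'scene']
 rest (array([ 0.5119,  0.1443, -0.2855]), np.float64(617.78125))
 foot (array([ 0.5115,  0.1438, -0.3109]), np.float64(713.3897094726562))
 handle (array([ 0.5136,  0.1411, -0.2616]), np.float64(760.46240234375))
 rim (array([ 0.4917, -0.163 ]), np.float64(1248.282470703125))
 cradle (array([ 0.4914, -0.1616,  0.097 ]), np.float64(724.845458984375))
 holes [ 0.4913 -0.1632  1.253 ] 732.0389404296875
```

Emit:
move_arm:
  targets:
    - {"dx": 0.7,"dy": -0.9}
    - {"dx": 0.7,"dy": -0.9}
    - {"dx": 0.7,"dy": -0.9}
    - {"dx": 0.7,"dy": -0.9}
    - {"dx": 0.7,"dy": -0.9}
    - {"dx": 0.7,"dy": -0.9}
    - {"dx": 0.7,"dy": -0.9}
    - {"dx": 0.7,"dy": -0.9}
    - {"dx": 0.7,"dy": -0.9}
    - {"dx": 0.7,"dy": -0.9}
  claw: 100

```text
schema error: expected keys dx, dy, dz, rx, ry, rz
```

Emit:
move_arm:
  targets:
    - {"dx": 0.7,"dy": -0.92,"dz": 0,"rx": 0,"ry": 0,"rz": -0.04}
    - {"dx": 0.7,"dy": -0.92,"dz": 0,"rx": 0,"ry": 0,"rz": 0}
    - {"dx": 0.7,"dy": -0.92,"dz": 0,"rx": 0,"ry": 0,"rz": 0}
    - {"dx": 0.7,"dy": -0.92,"dz": 0,"rx": 0,"ry": 0,"rz": 0}
    - {"dx": 0.7,"dy": -0.92,"dz": 0,"rx": 0,"ry": 0,"rz": 0}
    - {"dx": 0.7,"dy": -0.92,"dz": 0,"rx": 0,"ry": 0,"rz": 0}
    - {"dx": 0.7,"dy": -0.92,"dz": 0,"rx": 0,"ry": 0,"rz": 0}
    - {"dx": 0.7,"dy": -0.92,"dz": 0,"rx": 0,"ry": 0,"rz": 0}
    - {"dx": 0.7,"dy": -0.92,"dz": 0,"rx": 0,"ry": 0,"rz": 0}
    - {"dx": 0.7,"dy": -0.92,"dz": 0,"rx": 0,"ry": 0,"rz": 0}
  claw: 100

```text
t: 1.45
tcp_pos: [0.3354, 0.3734, 0.2313]
tool_rot: [0.139, 0.99, -0.0, -0.0]
force: [-0.6, -0.2, -0.7]
finger_gap: 1.002
gripper_force: 0.0
```

Emit:
move_arm:
  targets:
    - {"dx": 0.7,"dy": -0.92,"dz": 0,"rx": 0,"ry": 0,"rz": 0}
    - {"dx": 0.7,"dy": -0.92,"dz": 0,"rx": 0,"ry": 0,"rz": 0}
    - {"dx": 0.7,"dy": -0.92,"dz": 0,"rx": 0,"ry": 0,"rz": 0}
    - {"dx": 0.7,"dy": -0.92,"dz": 0,"rx": 0,"ry": 0,"rz": 0}
    - {"dx": 0.7,"dy": -0.92,"dz": 0,"rx": 0,"ry": 0,"rz": 0}
    - {"dx": 0.7,"dy": -0.92,"dz": 0,"rx": 0,"ry": 0,"rz": 0}
    - {"dx": 0.7,"dy": -0.92,"dz": 0,"rx": 0,"ry": 0,"rz": 0}
    - {"dx": 0.7,"dy": -0.92,"dz": 0,"rx": 0,"ry": 0,"rz": 0}
    - {"dx": 0.7,"dy": -0.92,"dz": 0,"rx": 0,"ry": 0,"rz": 0}
    - {"dx": 0.7,"dy": -0.92,"dz": 0,"rx": 0,"ry": 0,"rz": 0}

```text
t: 2.7
tcp_pos: [0.5103, 0.1434, 0.2312]
tool_rot: [0.139, 0.99, 0.0, -0.0]
force: [0.2, 0.3, -0.2]
finger_gap: 1.0
gripper_force: 0.0
```

Emit:
move_arm:
  targets:
    - {"dx": 0.06,"dy": 0.03,"dz": -0.9,"rx": 0,"ry": 0,"rz": 0}
    - {"dx": 0,"dy": 0,"dz": -0.9,"rx": 0,"ry": 0,"rz": 0}
    - {"dx": 0,"dy": 0,"dz": -0.9,"rx": 0,"ry": 0,"rz": 0}
    - {"dx": 0,"dy": 0,"dz": -0.9,"rx": 0,"ry": 0,"rz": 0}
    - {"dx": 0,"dy": 0,"dz": -0.9,"rx": 0,"ry": 0,"rz": 0}
    - {"dx": 0,"dy": 0,"dz": -0.9,"rx": 0,"ry": 0,"rz": 0}
    - {"dx": 0,"dy": 0,"dz": -0.8,"rx": 0,"ry": 0,"rz": 0}
    - {"dx": 0,"dy": 0,"dz": -0.8,"rx": 0,"ry": 0,"rz": 0}
    - {"dx": 0,"dy": 0,"dz": 0,"rx": 0,"ry": 0,"rz": 0}
    - {"dx": 0,"dy": 0,"dz": 0,"rx": 0,"ry": 0,"rz": 0}

```text
t: 3.95
tcp_pos: [0.5118, 0.145, 0.0568]
tool_rot: [0.139, 0.99, 0.0, 0.0]
force: [0.1, 0.4, -0.8]
finger_gap: 1.0
gripper_force: 0.0
```

Emit:
move_arm:
  targets:
    - {"dx": 0,"dy": 0,"dz": 0,"rx": 0,"ry": 0,"rz": 0}
    - {"dx": 0,"dy": 0,"dz": 0,"rx": 0,"ry": 0,"rz": 0}
    - {"dx": 0,"dy": 0,"dz": 0,"rx": 0,"ry": 0,"rz": 0}
    - {"dx": 0,"dy": 0,"dz": 0,"rx": 0,"ry": 0,"rz": 0}
    - {"dx": 0,"dy": 0,"dz": 0,"rx": 0,"ry": 0,"rz": 0}
    - {"dx": 0,"dy": 0,"dz": 0,"rx": 0,"ry": 0,"rz": 0}
    - {"dx": 0,"dy": 0,"dz": 0,"rx": 0,"ry": 0,"rz": 0}
    - {"dx": 0,"dy": 0,"dz": 0,"rx": 0,"ry": 0,"rz": 0}
    - {"dx": 0,"dy": 0,"dz": 0,"rx": 0,"ry": 0,"rz": 0}
    - {"dx": 0,"dy": 0,"dz": 0,"rx": 0,"ry": 0,"rz": 0}
  claw: 0
  newtons: 60

```text
t: 5.2
tcp_pos: [0.5113, 0.1449, 0.0563]
tool_rot: [0.139, 0.99, -0.0, -0.0]
force: [-0.1, -0.7, -1.4]
finger_gap: 0.156
gripper_force: 61.2
```

Emit:
move_arm:
  targets:
    - {"dx": 0,"dy": 0,"dz": 0.6,"rx": 0,"ry": 0,"rz": 0}
    - {"dx": 0,"dy": 0,"dz": 1,"rx": 0,"ry": 0,"rz": 0}
    - {"dx": 0,"dy": 0,"dz": 1,"rx": 0,"ry": 0,"rz": 0}
    - {"dx": 0,"dy": 0,"dz": 1,"rx": 0,"ry": 0,"rz": 0}
    - {"dx": 0,"dy": -0.9,"dz": 0.4,"rx": 0,"ry": 0,"rz": -0.2}
    - {"dx": 0,"dy": -0.9,"dz": 0,"rx": 0,"ry": 0,"rz": -0.2}
    - {"dx": 0,"dy": -0.9,"dz": 0,"rx": 0,"ry": 0,"rz": -0.2}
    - {"dx": 0,"dy": -0.9,"dz": 0,"rx": 0,"ry": 0,"rz": -0.2}
    - {"dx": 0,"dy": -0.9,"dz": 0,"rx": 0,"ry": 0,"rz": -0.2}
    - {"dx": 0,"dy": -0.9,"dz": 0,"rx": 0,"ry": 0,"rz": -0.2}

```text
t: 6.45
tcp_pos: [0.5115, 0.0092, 0.1573]
tool_rot: [0.44, 0.898, 0.0, 0.001]
force: [0.6, 0.4, -1.4]
finger_gap: 0.154
gripper_force: 61.1
```

Emit:
move_arm:
  targets:
    - {"dx": -0.1,"dy": -0.86,"dz": 0,"rx": 0,"ry": 0,"rz": -0.235}
    - {"dx": -0.1,"dy": -0.86,"dz": 0,"rx": 0,"ry": 0,"rz": -0.235}
    - {"dx": -0.1,"dy": -0.86,"dz": 0,"rx": 0,"ry": 0,"rz": -0.235}
    - {"dx": -0.1,"dy": -0.86,"dz": 0,"rx": 0,"ry": 0,"rz": -0.235}
    - {"dx": -0.1,"dy": -0.86,"dz": 0,"rx": 0,"ry": 0,"rz": -0.235}
    - {"dx": -0.1,"dy": -0.86,"dz": 0,"rx": 0,"ry": 0,"rz": -0.235}
    - {"dx": -0.1,"dy": -0.86,"dz": 0,"rx": 0,"ry": 0,"rz": -0.235}
    - {"dx": -0.1,"dy": -0.86,"dz": 0,"rx": 0,"ry": 0,"rz": -0.235}
    - {"dx": 0,"dy": 0,"dz": 0,"rx": 0,"ry": 0,"rz": 0}
    - {"dx": 0,"dy": 0,"dz": 0,"rx": 0,"ry": 0,"rz": 0}

```text
t: 7.7
tcp_pos: [0.4912, -0.1615, 0.1567]
tool_rot: [0.811, 0.585, 0.0, -0.0]
force: [-0.2, 0.1, -1.4]
finger_gap: 0.156
gripper_force: 61.1
```

Run:
```python
from h import *
from station import sensors
s=sensors.sense();x,y=s['tool_rot'][:2];print(s['tcp_pos'],s['q'],s['force'],s['ft_torque'],"spanner ang",2*np.arctan2(y,x)-np.pi)
S=cams.snapshot("scene");T=cams.snapshot("top")
cv2.imwrite("pics/sc2.png",np.hstack([crop(S,180,90,70,90,6),crop(T,320,180,60,90,6)])[:600,:800])
```

```text
[ 0.49123816 -0.16150036  0.15672763] [-5.34187249e-01  4.92370156e-01  1.77541731e+00  4.80211995e-04
  8.73921202e-01 -2.14190632e-01] [-0.20752268  0.10301314 -1.38534844] [ 0.00072642  0.03661149 -0.01349215] spanner ang -1.8911011769646224
```

View pics/sc2.png

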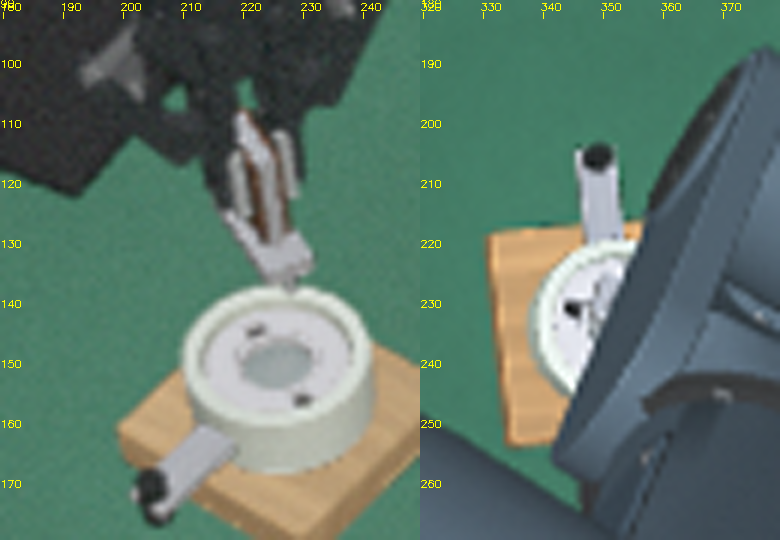

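The spanner hangs upright in the fingers at scene (225,120), above the ring. The ring holes are at scene (222,144.5) and (229.5,156). I'm descending now.

Emit:
move_arm:
  targets:
    - {"dx": 0.01,"dy": -0.06,"dz": -0.3,"rx": 0,"ry": 0,"rz": 0}
    - {"dx": 0,"dy": 0,"dz": -0.4,"rx": 0,"ry": 0,"rz": 0}
    - {"dx": 0,"dy": 0,"dz": -0.4,"rx": 0,"ry": 0,"rz": 0}
    - {"dx": 0,"dy": 0,"dz": -0.4,"rx": 0,"ry": 0,"rz": 0}
    - {"dx": 0,"dy": 0,"dz": -0.4,"rx": 0,"ry": 0,"rz": 0}
    - {"dx": 0,"dy": 0,"dz": -0.3,"rx": 0,"ry": 0,"rz": 0}
    - {"dx": 0,"dy": 0,"dz": -0.2,"rx": 0,"ry": 0,"rz": 0}
    - {"dx": 0,"dy": 0,"dz": -0.1,"rx": 0,"ry": 0,"rz": 0}
    - {"dx": 0,"dy": 0,"dz": 0,"rx": 0,"ry": 0,"rz": 0}
    - {"dx": 0,"dy": 0,"dz": 0,"rx": 0,"ry": 0,"rz": 0}

```text
t: 9.05
tcp_pos: [0.4919, -0.1637, 0.0941]
tool_rot: [0.811, 0.585, 0.0, 0.0]
force: [0.4, 0.6, -0.6]
finger_gap: 0.153
gripper_force: 61.1
```

Run:
```python
from h import *
from station import sensors
s=sensors.sense();x,y=s['tool_rot'][:2];print(s['tcp_pos'],s['force'],s['ft_torque'],"spanner ang",2*np.arctan2(y,x)-np.pi)
S=cams.snapshot("scene")
cv2.imwrite("pics/sc3.png",crop(S,190,110,70,65,9)[:600,:800])
```

```text
[ 0.49185752 -0.16369298  0.09407203] [ 0.38234015  0.57398954 -0.59099038] [-0.02627421 -0.01538688  0.02865009] spanner ang -1.8924322327048009
```

View pics/sc3.png

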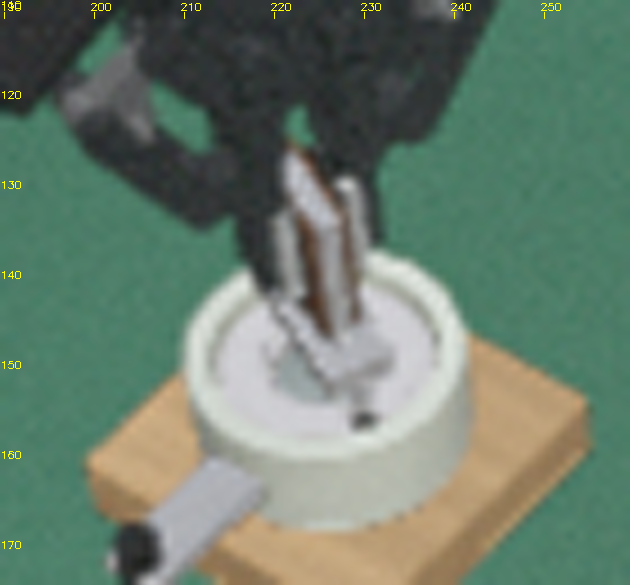

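The pin is at about (229,153), just above its hole at (230,156), with the tips a few mm over the ring face. I'm lowering gently.

Emit:
move_arm:
  targets:
    - {"dx": 0,"dy": 0.02,"dz": -0.04,"rx": 0,"ry": 0,"rz": 0}
    - {"dx": 0,"dy": 0,"dz": -0.04,"rx": 0,"ry": 0,"rz": 0}
    - {"dx": 0,"dy": 0,"dz": -0.04,"rx": 0,"ry": 0,"rz": 0}
    - {"dx": 0,"dy": 0,"dz": -0.04,"rx": 0,"ry": 0,"rz": 0}
    - {"dx": 0,"dy": 0,"dz": -0.03,"rx": 0,"ry": 0,"rz": 0}
    - {"dx": 0,"dy": 0,"dz": 0,"rx": 0,"ry": 0,"rz": 0}
    - {"dx": 0,"dy": 0,"dz": 0,"rx": 0,"ry": 0,"rz": 0}
    - {"dx": 0,"dy": 0,"dz": 0,"rx": 0,"ry": 0,"rz": 0}
    - {"dx": 0,"dy": 0,"dz": 0,"rx": 0,"ry": 0,"rz": 0}
    - {"dx": 0,"dy": 0,"dz": 0,"rx": 0,"ry": 0,"rz": 0}

```text
t: 10.35
tcp_pos: [0.4917, -0.1631, 0.0891]
tool_rot: [0.811, 0.585, 0.0, 0.0]
force: [-0.1, 0.3, -1.0]
finger_gap: 0.153
gripper_force: 61.1
```

Emit:
move_arm:
  targets:
    - {"dx": 0,"dy": 0,"dz": -0.03,"rx": 0,"ry": 0,"rz": 0}
    - {"dx": 0,"dy": 0,"dz": -0.03,"rx": 0,"ry": 0,"rz": 0}
    - {"dx": 0,"dy": 0,"dz": -0.03,"rx": 0,"ry": 0,"rz": 0}
    - {"dx": 0,"dy": 0,"dz": 0,"rx": 0,"ry": 0,"rz": 0}
    - {"dx": 0,"dy": 0,"dz": 0,"rx": 0,"ry": 0,"rz": 0}
    - {"dx": 0,"dy": 0,"dz": 0,"rx": 0,"ry": 0,"rz": 0}
    - {"dx": 0,"dy": 0,"dz": 0,"rx": 0,"ry": 0,"rz": 0}
    - {"dx": 0,"dy": 0,"dz": 0,"rx": 0,"ry": 0,"rz": 0}
    - {"dx": 0,"dy": 0,"dz": 0,"rx": 0,"ry": 0,"rz": 0}
    - {"dx": 0,"dy": 0,"dz": 0,"rx": 0,"ry": 0,"rz": 0}

```text
t: 11.6
tcp_pos: [0.4917, -0.1631, 0.0868]
tool_rot: [0.811, 0.585, 0.0, 0.0]
force: [-0.5, -0.3, -1.7]
finger_gap: 0.154
gripper_force: 61.1
```

Emit:
move_arm:
  targets:
    - {"dx": 0,"dy": 0,"dz": -0.03,"rx": 0,"ry": 0,"rz": 0}
    - {"dx": 0,"dy": 0,"dz": -0.03,"rx": 0,"ry": 0,"rz": 0}
    - {"dx": 0,"dy": 0,"dz": -0.02,"rx": 0,"ry": 0,"rz": 0}
    - {"dx": 0,"dy": 0,"dz": 0,"rx": 0,"ry": 0,"rz": 0}
    - {"dx": 0,"dy": 0,"dz": 0,"rx": 0,"ry": 0,"rz": 0}
    - {"dx": 0,"dy": 0,"dz": 0,"rx": 0,"ry": 0,"rz": 0}
    - {"dx": 0,"dy": 0,"dz": 0,"rx": 0,"ry": 0,"rz": 0}
    - {"dx": 0,"dy": 0,"dz": 0,"rx": 0,"ry": 0,"rz": 0}
    - {"dx": 0,"dy": 0,"dz": 0,"rx": 0,"ry": 0,"rz": 0}
    - {"dx": 0,"dy": 0,"dz": 0,"rx": 0,"ry": 0,"rz": 0}

```text
t: 12.85
tcp_pos: [0.4917, -0.1631, 0.0848]
tool_rot: [0.811, 0.585, 0.0, 0.0]
force: [1.2, -0.6, -1.7]
finger_gap: 0.158
gripper_force: 61.1
```

Run:
```python
from h import *
from station import sensors
s=sensors.sense();x,y=s['tool_rot'][:2];print(s['tcp_pos'],s['force'],s['ft_torque'],"spanner ang",2*np.arctan2(y,x)-np.pi)
S=cams.snapshot("scene")
cv2.imwrite("pics/sc4.png",crop(S,190,110,70,65,9)[:600,:800])
```

```text
[ 0.49170366 -0.16308371  0.08482   ] [ 1.17138145 -0.62837548 -1.70611909] [-0.0535244  -0.1674367  -0.01736767] spanner ang -1.8923874586182519
```

View pics/sc4.png

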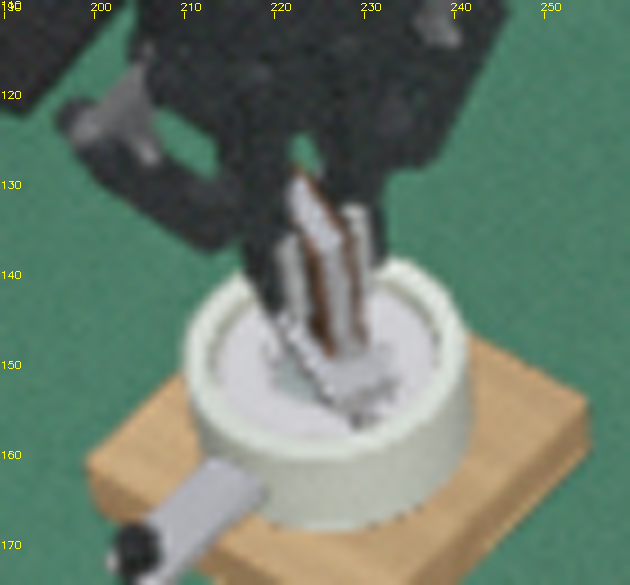

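The pins have sunk into the holes: the foot bar end at (230,155) covers the hole and the force is low. I'm turning clockwise.

Emit:
move_arm:
  targets:
    - {"dx": 0,"dy": 0,"dz": 0,"rx": 0,"ry": 0,"rz": -0.1}
    - {"dx": 0,"dy": 0,"dz": 0,"rx": 0,"ry": 0,"rz": -0.1}
    - {"dx": 0,"dy": 0,"dz": 0,"rx": 0,"ry": 0,"rz": -0.1}
    - {"dx": 0,"dy": 0,"dz": 0,"rx": 0,"ry": 0,"rz": -0.1}
    - {"dx": 0,"dy": 0,"dz": 0,"rx": 0,"ry": 0,"rz": -0.1}
    - {"dx": 0,"dy": 0,"dz": 0,"rx": 0,"ry": 0,"rz": -0.1}
    - {"dx": 0,"dy": 0,"dz": 0,"rx": 0,"ry": 0,"rz": -0.1}
    - {"dx": 0,"dy": 0,"dz": 0,"rx": 0,"ry": 0,"rz": -0.1}
    - {"dx": 0,"dy": 0,"dz": 0,"rx": 0,"ry": 0,"rz": -0.1}
    - {"dx": 0,"dy": 0,"dz": 0,"rx": 0,"ry": 0,"rz": -0.1}

```text
t: 14.15
tcp_pos: [0.4931, -0.1639, 0.085]
tool_rot: [0.935, 0.354, 0.001, 0.001]
force: [3.0, -1.4, -2.4]
finger_gap: 0.153
gripper_force: 60.9
```

```bash
cat > st.py <<'E'
from station import sensors
import numpy as np
s=sensors.sense();x,y=s['tool_rot'][:2];np.set_printoptions(precision=4,suppress=True)
print(s['t'],s['tcp_pos'],s['force'],s['ft_torque'],"ang",2*np.arctan2(y,x)-np.pi,"q6",s['q'][5],s['gripper_force'])
E
python3 st.py
```

```text
14.15 [ 0.4931 -0.1639  0.085 ] [ 3.0013 -1.4027 -2.375 ] [-0.1936 -0.6184  0.1668] ang -2.4171861526512726 q6 0.31024813723289085 60.86745858192444
```

Emit:
move_arm:
  targets:
    - {"dx": 0,"dy": 0,"dz": 0,"rx": 0,"ry": 0,"rz": -0.06}
    - {"dx": 0,"dy": 0,"dz": 0,"rx": 0,"ry": 0,"rz": -0.06}
    - {"dx": 0,"dy": 0,"dz": 0,"rx": 0,"ry": 0,"rz": -0.06}
    - {"dx": 0,"dy": 0,"dz": 0,"rx": 0,"ry": 0,"rz": -0.06}
    - {"dx": 0,"dy": 0,"dz": 0,"rx": 0,"ry": 0,"rz": -0.06}
    - {"dx": 0,"dy": 0,"dz": 0,"rx": 0,"ry": 0,"rz": -0.06}
    - {"dx": 0,"dy": 0,"dz": 0,"rx": 0,"ry": 0,"rz": -0.06}
    - {"dx": 0,"dy": 0,"dz": 0,"rx": 0,"ry": 0,"rz": -0.06}
    - {"dx": 0,"dy": 0,"dz": 0,"rx": 0,"ry": 0,"rz": 0}
    - {"dx": 0,"dy": 0,"dz": 0,"rx": 0,"ry": 0,"rz": 0}

```text
t: 15.4
tcp_pos: [0.493, -0.1639, 0.0851]
tool_rot: [0.972, 0.234, 0.001, 0.001]
force: [5.2, -2.9, -3.2]
finger_gap: 0.155
gripper_force: 60.8
```

```bash
python3 st.py
```

```text
15.4 [ 0.493  -0.1639  0.0851] [ 5.1959 -2.8764 -3.17  ] [-0.4174 -1.0198  0.1289] ang -2.668433737060016 q6 0.5611620274043438 60.776676535606384
```

Emit:
move_arm:
  targets:
    - {"dx": 0.03,"dy": -0.02,"dz": 0,"rx": 0,"ry": 0,"rz": 0}
    - {"dx": 0,"dy": 0,"dz": 0,"rx": 0,"ry": 0,"rz": -0.03}
    - {"dx": 0,"dy": 0,"dz": 0,"rx": 0,"ry": 0,"rz": -0.03}
    - {"dx": 0,"dy": 0,"dz": 0,"rx": 0,"ry": 0,"rz": -0.03}
    - {"dx": 0,"dy": 0,"dz": 0,"rx": 0,"ry": 0,"rz": -0.03}
    - {"dx": 0,"dy": 0,"dz": 0,"rx": 0,"ry": 0,"rz": -0.03}
    - {"dx": 0,"dy": 0,"dz": 0,"rx": 0,"ry": 0,"rz": -0.03}
    - {"dx": 0,"dy": 0,"dz": 0,"rx": 0,"ry": 0,"rz": 0}
    - {"dx": 0,"dy": 0,"dz": 0,"rx": 0,"ry": 0,"rz": 0}
    - {"dx": 0,"dy": 0,"dz": 0,"rx": 0,"ry": 0,"rz": 0}

```text
t: 16.65
tcp_pos: [0.493, -0.164, 0.085]
tool_rot: [0.982, 0.188, 0.001, 0.001]
force: [5.3, -2.6, -1.9]
finger_gap: 0.153
gripper_force: 61.0
```

```bash
python3 st.py
```

```text
16.65 [ 0.493 -0.164  0.085] [ 5.3194 -2.6022 -1.9129] [-0.4423 -0.9242  0.1614] ang -2.7623554457193475 q6 0.6552493084601845 60.99760830402374
```

Emit:
move_arm:
  targets:
    - {"dx": 0.04,"dy": -0.02,"dz": 0,"rx": 0,"ry": 0,"rz": -0.03}
    - {"dx": 0,"dy": 0,"dz": 0,"rx": 0,"ry": 0,"rz": -0.03}
    - {"dx": 0,"dy": 0,"dz": 0,"rx": 0,"ry": 0,"rz": -0.03}
    - {"dx": 0,"dy": 0,"dz": 0,"rx": 0,"ry": 0,"rz": -0.03}
    - {"dx": 0,"dy": 0,"dz": 0,"rx": 0,"ry": 0,"rz": -0.03}
    - {"dx": 0,"dy": 0,"dz": 0,"rx": 0,"ry": 0,"rz": -0.03}
    - {"dx": 0,"dy": 0,"dz": 0,"rx": 0,"ry": 0,"rz": -0.02}
    - {"dx": 0,"dy": 0,"dz": 0,"rx": 0,"ry": 0,"rz": 0}
    - {"dx": 0,"dy": 0,"dz": 0,"rx": 0,"ry": 0,"rz": 0}
    - {"dx": 0,"dy": 0,"dz": 0,"rx": 0,"ry": 0,"rz": 0}

```text
t: 17.9
tcp_pos: [0.4933, -0.1641, 0.0848]
tool_rot: [0.991, 0.137, -0.0, -0.0]
force: [1.8, -1.9, 1.0]
finger_gap: 0.152
gripper_force: 61.4
```

```bash
python3 st.py
```

```text
17.9 [ 0.4933 -0.1641  0.0848] [ 1.8204 -1.9489  0.9702] [-0.459  -0.4893  0.1652] ang -2.8663764853101923 q6 0.7594159296745379 61.43982410430908
```

Drag is still about 0.165 N m, so it isn't at the stop yet. I'm continuing in small steps.

Emit:
move_arm:
  targets:
    - {"dx": 0,"dy": -0.02,"dz": 0,"rx": 0,"ry": 0,"rz": -0.03}
    - {"dx": 0,"dy": 0,"dz": 0,"rx": 0,"ry": 0,"rz": -0.03}
    - {"dx": 0,"dy": 0,"dz": 0,"rx": 0,"ry": 0,"rz": -0.03}
    - {"dx": 0,"dy": 0,"dz": 0,"rx": 0,"ry": 0,"rz": -0.03}
    - {"dx": 0,"dy": 0,"dz": 0,"rx": 0,"ry": 0,"rz": 0}
    - {"dx": 0,"dy": 0,"dz": 0,"rx": 0,"ry": 0,"rz": 0}
    - {"dx": 0,"dy": 0,"dz": 0,"rx": 0,"ry": 0,"rz": 0}
    - {"dx": 0,"dy": 0,"dz": 0,"rx": 0,"ry": 0,"rz": 0}
    - {"dx": 0,"dy": 0,"dz": 0,"rx": 0,"ry": 0,"rz": 0}
    - {"dx": 0,"dy": 0,"dz": 0,"rx": 0,"ry": 0,"rz": 0}

```text
t: 19.15
tcp_pos: [0.4933, -0.1644, 0.0848]
tool_rot: [0.994, 0.106, -0.0, -0.0]
force: [3.1, 2.2, 1.7]
finger_gap: 0.156
gripper_force: 61.6
```

```bash
python3 st.py
```

```text
19.15 [ 0.4933 -0.1644  0.0848] [3.0625 2.1698 1.6977] [ 0.343  -0.5747  0.1283] ang -2.9293366458706216 q6 0.8213874963501336 61.61371350288391
```

Emit:
move_arm:
  targets:
    - {"dx": 0,"dy": 0,"dz": 0,"rx": 0,"ry": 0,"rz": -0.03}
    - {"dx": 0,"dy": 0,"dz": 0,"rx": 0,"ry": 0,"rz": -0.03}
    - {"dx": 0,"dy": 0,"dz": 0,"rx": 0,"ry": 0,"rz": -0.03}
    - {"dx": 0,"dy": 0,"dz": 0,"rx": 0,"ry": 0,"rz": -0.03}
    - {"dx": 0,"dy": 0,"dz": 0,"rx": 0,"ry": 0,"rz": 0}
    - {"dx": 0,"dy": 0,"dz": 0,"rx": 0,"ry": 0,"rz": 0}
    - {"dx": 0,"dy": 0,"dz": 0,"rx": 0,"ry": 0,"rz": 0}
    - {"dx": 0,"dy": 0,"dz": 0,"rx": 0,"ry": 0,"rz": 0}
    - {"dx": 0,"dy": 0,"dz": 0,"rx": 0,"ry": 0,"rz": 0}
    - {"dx": 0,"dy": 0,"dz": 0,"rx": 0,"ry": 0,"rz": 0}

```text
t: 20.4
tcp_pos: [0.4933, -0.1645, 0.0848]
tool_rot: [0.997, 0.075, -0.0, -0.0]
force: [1.8, 3.5, 1.7]
finger_gap: 0.153
gripper_force: 61.6
```

```bash
python3 st.py
```

```text
20.4 [ 0.4933 -0.1645  0.0848] [1.8237 3.5194 1.6981] [ 0.5928 -0.4813  0.1414] ang -2.992058310206412 q6 0.8841813026952282 61.59437298774719
```

Emit:
move_arm:
  targets:
    - {"dx": 0,"dy": 0.02,"dz": 0,"rx": 0,"ry": 0,"rz": -0.03}
    - {"dx": 0,"dy": 0,"dz": 0,"rx": 0,"ry": 0,"rz": -0.03}
    - {"dx": 0,"dy": 0,"dz": 0,"rx": 0,"ry": 0,"rz": -0.03}
    - {"dx": 0,"dy": 0,"dz": 0,"rx": 0,"ry": 0,"rz": -0.03}
    - {"dx": 0,"dy": 0,"dz": 0,"rx": 0,"ry": 0,"rz": 0}
    - {"dx": 0,"dy": 0,"dz": 0,"rx": 0,"ry": 0,"rz": 0}
    - {"dx": 0,"dy": 0,"dz": 0,"rx": 0,"ry": 0,"rz": 0}
    - {"dx": 0,"dy": 0,"dz": 0,"rx": 0,"ry": 0,"rz": 0}
    - {"dx": 0,"dy": 0,"dz": 0,"rx": 0,"ry": 0,"rz": 0}
    - {"dx": 0,"dy": 0,"dz": 0,"rx": 0,"ry": 0,"rz": 0}

```text
t: 21.65
tcp_pos: [0.4934, -0.1643, 0.0848]
tool_rot: [0.999, 0.043, -0.0, 0.0]
force: [1.0, -0.9, 1.4]
finger_gap: 0.153
gripper_force: 61.4
```

```bash
python3 st.py
```

```text
21.65 [ 0.4934 -0.1643  0.0848] [ 0.9618 -0.862   1.3751] [-0.2745 -0.1913  0.2912] ang -3.0546549224563426 q6 0.9478345851936337 61.42787218093872
```

Emit:
move_arm:
  targets:
    - {"dx": 0,"dy": 0,"dz": 0,"rx": 0,"ry": 0,"rz": -0.02}
    - {"dx": 0,"dy": 0,"dz": 0,"rx": 0,"ry": 0,"rz": 0}
    - {"dx": 0,"dy": 0,"dz": 0,"rx": 0,"ry": 0,"rz": 0}
    - {"dx": 0,"dy": 0,"dz": 0,"rx": 0,"ry": 0,"rz": 0}
    - {"dx": 0,"dy": 0,"dz": 0,"rx": 0,"ry": 0,"rz": 0}
    - {"dx": 0,"dy": 0,"dz": 0,"rx": 0,"ry": 0,"rz": 0}
    - {"dx": 0,"dy": 0,"dz": 0,"rx": 0,"ry": 0,"rz": 0}
    - {"dx": 0,"dy": 0,"dz": 0,"rx": 0,"ry": 0,"rz": 0}
    - {"dx": 0,"dy": 0,"dz": 0,"rx": 0,"ry": 0,"rz": 0}
    - {"dx": 0,"dy": 0,"dz": 0,"rx": 0,"ry": 0,"rz": 0}

```text
t: 22.9
tcp_pos: [0.4935, -0.1642, 0.0848]
tool_rot: [0.999, 0.038, 0.0, 0.0]
force: [0.6, -2.6, -0.4]
finger_gap: 0.152
gripper_force: 61.4
```

```bash
python3 st.py
```

```text
22.9 [ 0.4935 -0.1642  0.0848] [ 0.5678 -2.6408 -0.3716] [-0.6232 -0.0727  0.4827] ang -3.065236050364079 q6 0.9583258124247547 61.4413583278656
```

The torque rose to 0.48 N m with almost no further turn, so the ring is home. I'm relieving the torque within the play and lifting out.

Emit:
move_arm:
  targets:
    - {"dx": 0,"dy": 0,"dz": 0,"rx": 0,"ry": 0,"rz": 0.04}
    - {"dx": 0,"dy": 0,"dz": 0,"rx": 0,"ry": 0,"rz": 0.05}
    - {"dx": 0,"dy": 0,"dz": 0,"rx": 0,"ry": 0,"rz": 0.03}
    - {"dx": 0,"dy": 0,"dz": 0,"rx": 0,"ry": 0,"rz": 0}
    - {"dx": 0,"dy": 0,"dz": 0,"rx": 0,"ry": 0,"rz": 0}
    - {"dx": 0,"dy": 0,"dz": 0.08,"rx": 0,"ry": 0,"rz": 0}
    - {"dx": 0,"dy": 0,"dz": 0.12,"rx": 0,"ry": 0,"rz": 0}
    - {"dx": 0,"dy": 0,"dz": 0.2,"rx": 0,"ry": 0,"rz": 0}
    - {"dx": 0,"dy": 0,"dz": 0.3,"rx": 0,"ry": 0,"rz": 0}
    - {"dx": 0,"dy": 0,"dz": 0.4,"rx": 0,"ry": 0,"rz": 0}

```text
t: 24.15
tcp_pos: [0.4931, -0.164, 0.1129]
tool_rot: [0.998, 0.07, -0.0, -0.0]
force: [-0.2, -0.3, -0.3]
finger_gap: 0.158
gripper_force: 61.1
```

Emit:
move_arm:
  targets:
    - {"dx": 0,"dy": 0,"dz": 0.8,"rx": 0,"ry": 0,"rz": 0}
    - {"dx": 0,"dy": 0,"dz": 0.8,"rx": 0,"ry": 0,"rz": 0}
    - {"dx": 0,"dy": 0,"dz": 0.3,"rx": 0,"ry": 0,"rz": 0}
    - {"dx": 0,"dy": 0.7,"dz": 0,"rx": 0,"ry": 0,"rz": 0}
    - {"dx": 0,"dy": 0.9,"dz": 0,"rx": 0,"ry": 0,"rz": 0}
    - {"dx": 0,"dy": 0.9,"dz": 0,"rx": 0,"ry": 0,"rz": 0}
    - {"dx": 0,"dy": 0.9,"dz": 0,"rx": 0,"ry": 0,"rz": 0}
    - {"dx": 0,"dy": 0.9,"dz": 0,"rx": 0,"ry": 0,"rz": 0}
    - {"dx": 0,"dy": 0.9,"dz": 0,"rx": 0,"ry": 0,"rz": 0}
    - {"dx": 0,"dy": 0.9,"dz": 0,"rx": 0,"ry": 0,"rz": 0}

```text
t: 25.4
tcp_pos: [0.492, -0.0095, 0.1589]
tool_rot: [0.998, 0.07, -0.001, -0.001]
force: [0.1, 1.2, -1.8]
finger_gap: 0.151
gripper_force: 61.2
```

```bash
python3 st.py
python3 - <<'E'
from h import *
S=cams.snapshot("scene");T=cams.snapshot("top")
cv2.imwrite("pics/sc5.png",np.hstack([crop(S,190,110,70,65,6),crop(T,322,200,55,65,6)])[:600,:800])
E
```

```text
25.4 [ 0.492  -0.0095  0.1589] [ 0.1135  1.1661 -1.8159] [-0.0317  0.0336 -0.0053] ang -3.002001278511887 q6 1.1838541772075803 61.18570804595947
```

View pics/sc5.png

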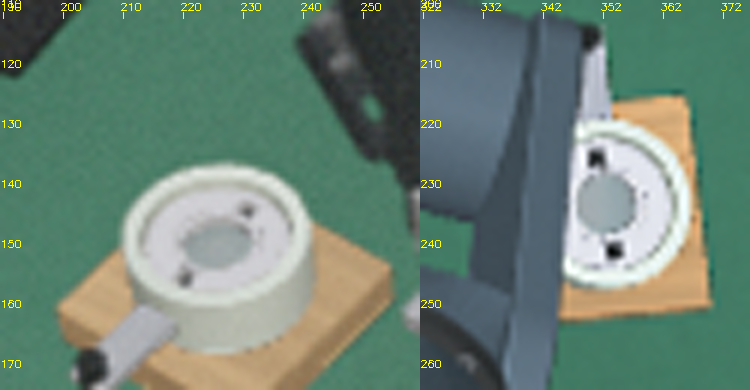

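The ring's holes now stand at top (597,158) and (614,251) in crop pixels, so it has turned about 1.09 rad and is home. I'm bringing the spanner back to the rest.

Emit:
move_arm:
  targets:
    - {"dx": 0.1,"dy": 0.77,"dz": 0,"rx": 0,"ry": 0,"rz": -0.1}
    - {"dx": 0.1,"dy": 0.77,"dz": 0,"rx": 0,"ry": 0,"rz": -0.1}
    - {"dx": 0.1,"dy": 0.77,"dz": 0,"rx": 0,"ry": 0,"rz": -0.1}
    - {"dx": 0.1,"dy": 0.77,"dz": 0,"rx": 0,"ry": 0,"rz": -0.1}
    - {"dx": 0.1,"dy": 0.77,"dz": 0,"rx": 0,"ry": 0,"rz": -0.1}
    - {"dx": 0.1,"dy": 0.77,"dz": 0,"rx": 0,"ry": 0,"rz": -0.1}
    - {"dx": 0.1,"dy": 0.77,"dz": 0,"rx": 0,"ry": 0,"rz": -0.1}
    - {"dx": 0.1,"dy": 0.77,"dz": 0,"rx": 0,"ry": 0,"rz": -0.1}
    - {"dx": 0,"dy": 0,"dz": 0,"rx": 0,"ry": 0,"rz": 0}
    - {"dx": 0,"dy": 0,"dz": 0,"rx": 0,"ry": 0,"rz": 0}

```text
t: 26.75
tcp_pos: [0.5128, 0.1419, 0.1594]
tool_rot: [0.99, -0.139, -0.001, 0.0]
force: [-0.2, -0.5, -1.1]
finger_gap: 0.154
gripper_force: 61.1
```

```bash
python3 st.py
```

```text
26.75 [0.5128 0.1419 0.1594] [-0.2409 -0.4735 -1.1423] [-0.0173  0.0815  0.0202] ang -3.420367811593112 q6 1.910004983134803 61.13834738731384
```

Emit:
move_arm:
  targets:
    - {"dx": -0.05,"dy": 0.11,"dz": -0.3,"rx": 0,"ry": 0,"rz": 0}
    - {"dx": 0,"dy": 0,"dz": -0.6,"rx": 0,"ry": 0,"rz": 0}
    - {"dx": 0,"dy": 0,"dz": -0.6,"rx": 0,"ry": 0,"rz": 0}
    - {"dx": 0,"dy": 0,"dz": -0.6,"rx": 0,"ry": 0,"rz": 0}
    - {"dx": 0,"dy": 0,"dz": -0.6,"rx": 0,"ry": 0,"rz": 0}
    - {"dx": 0,"dy": 0,"dz": -0.5,"rx": 0,"ry": 0,"rz": 0}
    - {"dx": 0,"dy": 0,"dz": -0.3,"rx": 0,"ry": 0,"rz": 0}
    - {"dx": 0,"dy": 0,"dz": 0,"rx": 0,"ry": 0,"rz": 0}
    - {"dx": 0,"dy": 0,"dz": 0,"rx": 0,"ry": 0,"rz": 0}
    - {"dx": 0,"dy": 0,"dz": 0,"rx": 0,"ry": 0,"rz": 0}

```text
t: 28.0
tcp_pos: [0.5126, 0.1452, 0.0728]
tool_rot: [0.99, -0.139, 0.001, -0.0]
force: [0.7, 0.3, -0.6]
finger_gap: 0.155
gripper_force: 61.1
```

```bash
python3 st.py
python3 - <<'E'
from h import *
S=cams.snapshot("scene")
cv2.imwrite("pics/sc6.png",crop(S,270,180,75,65,8)[:600,:800])
E
```

```text
28.0 [0.5126 0.1452 0.0728] [ 0.7121  0.3119 -0.5808] [-0.005   0.0211 -0.0334] ang -3.4212263564668106 q6 1.9166366285177174 61.14044666290283
```

View pics/sc6.png

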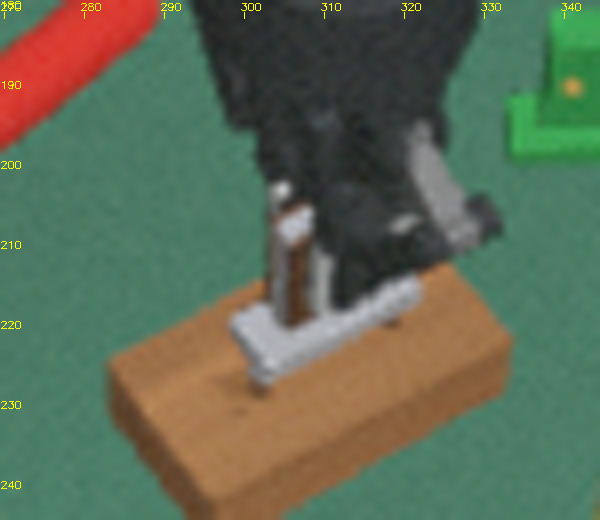

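The pins are at about (301,228), above the rest's hole near (299,230). I'm lowering straight in.

Emit:
move_arm:
  targets:
    - {"dx": -0.03,"dy": -0.01,"dz": -0.08,"rx": 0,"ry": 0,"rz": 0}
    - {"dx": 0,"dy": 0,"dz": -0.1,"rx": 0,"ry": 0,"rz": 0}
    - {"dx": 0,"dy": 0,"dz": -0.1,"rx": 0,"ry": 0,"rz": 0}
    - {"dx": 0,"dy": 0,"dz": -0.1,"rx": 0,"ry": 0,"rz": 0}
    - {"dx": 0,"dy": 0,"dz": -0.08,"rx": 0,"ry": 0,"rz": 0}
    - {"dx": 0,"dy": 0,"dz": -0.08,"rx": 0,"ry": 0,"rz": 0}
    - {"dx": 0,"dy": 0,"dz": -0.06,"rx": 0,"ry": 0,"rz": 0}
    - {"dx": 0,"dy": 0,"dz": -0.03,"rx": 0,"ry": 0,"rz": 0}
    - {"dx": 0,"dy": 0,"dz": 0,"rx": 0,"ry": 0,"rz": 0}
    - {"dx": 0,"dy": 0,"dz": 0,"rx": 0,"ry": 0,"rz": 0}

```text
t: 29.3
tcp_pos: [0.5127, 0.1449, 0.0565]
tool_rot: [0.99, -0.139, 0.001, -0.0]
force: [5.9, -1.8, -2.6]
finger_gap: 0.151
gripper_force: 61.0
```

```bash
python3 st.py
```

```text
29.3 [0.5127 0.1449 0.0565] [ 5.8505 -1.8221 -2.5515] [-0.2575 -0.9832  0.0221] ang -3.421375445667002 q6 1.916295108514324 60.9548020362854
```

Emit:
move_arm:
  targets:
    - {"dx": 0.06,"dy": -0.02,"dz": 0,"rx": 0,"ry": 0,"rz": 0}
    - {"dx": 0,"dy": 0,"dz": 0,"rx": 0,"ry": 0,"rz": 0}
    - {"dx": 0,"dy": 0,"dz": 0,"rx": 0,"ry": 0,"rz": 0}
    - {"dx": 0,"dy": 0,"dz": 0,"rx": 0,"ry": 0,"rz": 0}
    - {"dx": 0,"dy": 0,"dz": 0,"rx": 0,"ry": 0,"rz": 0}
    - {"dx": 0,"dy": 0,"dz": 0,"rx": 0,"ry": 0,"rz": 0}
    - {"dx": 0,"dy": 0,"dz": 0,"rx": 0,"ry": 0,"rz": 0}
    - {"dx": 0,"dy": 0,"dz": 0,"rx": 0,"ry": 0,"rz": 0}
    - {"dx": 0,"dy": 0,"dz": 0,"rx": 0,"ry": 0,"rz": 0}
    - {"dx": 0,"dy": 0,"dz": 0,"rx": 0,"ry": 0,"rz": 0}

```text
t: 30.55
tcp_pos: [0.5128, 0.1444, 0.0566]
tool_rot: [0.99, -0.139, -0.0, 0.0]
force: [3.8, 0.4, -1.6]
finger_gap: 0.157
gripper_force: 61.0
```

```bash
python3 st.py
```

```text
30.55 [0.5128 0.1444 0.0566] [ 3.842   0.4458 -1.5855] [ 0.2036 -0.6256 -0.0071] ang -3.421254267932169 q6 1.9151153141555457 60.962440967559814
```

Light contact only, so I'm opening and retreating.

Emit:
move_arm:
  targets:
    - {"dx": 0,"dy": 0,"dz": 0,"rx": 0,"ry": 0,"rz": 0}
    - {"dx": 0,"dy": 0,"dz": 0,"rx": 0,"ry": 0,"rz": 0}
    - {"dx": 0,"dy": 0,"dz": 0,"rx": 0,"ry": 0,"rz": 0}
    - {"dx": 0,"dy": 0,"dz": 0,"rx": 0,"ry": 0,"rz": 0}
    - {"dx": 0,"dy": 0,"dz": 0,"rx": 0,"ry": 0,"rz": 0}
    - {"dx": 0,"dy": 0,"dz": 0,"rx": 0,"ry": 0,"rz": 0}
    - {"dx": 0,"dy": 0,"dz": 0,"rx": 0,"ry": 0,"rz": 0}
    - {"dx": 0,"dy": 0,"dz": 0,"rx": 0,"ry": 0,"rz": 0}
    - {"dx": 0,"dy": 0,"dz": 0,"rx": 0,"ry": 0,"rz": 0}
    - {"dx": 0,"dy": 0,"dz": 0,"rx": 0,"ry": 0,"rz": 0}
  claw: 80

```text
t: 31.8
tcp_pos: [0.5129, 0.1444, 0.0565]
tool_rot: [0.99, -0.139, -0.0, 0.0]
force: [-0.7, 0.1, -0.4]
finger_gap: 0.801
gripper_force: 0.0
```

Emit:
move_arm:
  targets:
    - {"dx": 0,"dy": 0,"dz": 0.3,"rx": 0,"ry": 0,"rz": 0}
    - {"dx": 0,"dy": 0,"dz": 0.8,"rx": 0,"ry": 0,"rz": 0}
    - {"dx": 0,"dy": 0,"dz": 0.8,"rx": 0,"ry": 0,"rz": 0}
    - {"dx": 0,"dy": 0,"dz": 0.8,"rx": 0,"ry": 0,"rz": 0}
    - {"dx": 0,"dy": 0,"dz": 0.8,"rx": 0,"ry": 0,"rz": 0}
    - {"dx": 0,"dy": 0,"dz": 0.8,"rx": 0,"ry": 0,"rz": 0}
    - {"dx": -0.5,"dy": 0.5,"dz": 0.8,"rx": 0,"ry": 0,"rz": 0}
    - {"dx": -0.5,"dy": 0.5,"dz": 0.5,"rx": 0,"ry": 0,"rz": 0}
    - {"dx": 0,"dy": 0,"dz": 0,"rx": 0,"ry": 0,"rz": 0}
    - {"dx": 0,"dy": 0,"dz": 0,"rx": 0,"ry": 0,"rz": 0}

```text
t: 33.05
tcp_pos: [0.4878, 0.1694, 0.1962]
tool_rot: [0.99, -0.139, -0.0, 0.0]
force: [-0.8, 0.8, 0.6]
finger_gap: 0.797
gripper_force: 0.0
```

```bash
python3 st.py
python3 - <<'E'
from h import *
S=cams.snapshot("scene")
cv2.imwrite("pics/sc7.png",crop(S,180,120,180,130,4)[:600,:800])
E
```

```text
33.05 [0.4878 0.1694 0.1962] [-0.7725  0.8174  0.6491] [ 0.0034 -0.0325 -0.0217] ang -3.420755585535779 q6 1.967945507641009 0.0
```

View pics/sc7.png

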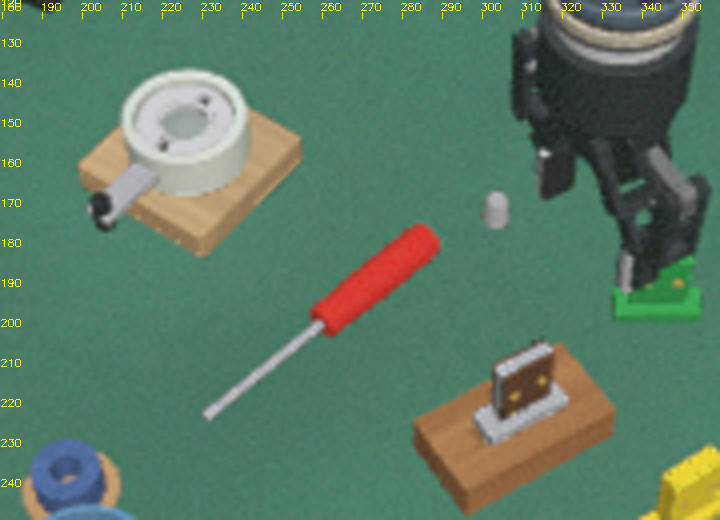

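The spanner stands upright, seated in its rest at (309,218), as it did at the start. The gripper is clear, and the screwdriver, thimble and reel in this view stand where they did.

```bash
python3 -c "
from station import order;print(order.sign_off())"
```

```text
the job is handed in; nothing more can be done
None
```

The job is handed in: the ring turned about 1.1 rad clockwise to a firm stop at about 0.48 N m, and the spanner is back upright in its rest with the gripper clear; sign-off gave no verdict.

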